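# Lock the thermometer clamp with its flip-lever bolt

### The job

The glass thermometer tube sits loose in the stainless sensor clamp on the bench. With the bolt's steel lever standing up, screw the bolt in clockwise until it is just snug - stop soon after you feel it begin to resist more, as forcing it further would crack the glass - then fold the lever fully down flat towards the side of the black rest. Let go, and leave the other things on the bench where they are.

Things in the scene. Friction and masses are not known exactly. Their poses are not given: they have to be found in the camera images.
- clamp: the sensor clamp, fixed to the bench: dark steel base plate 130 x 100 x 10 mm, on it a stainless upper jaw 86 mm (x) by 46 mm (y), its top 64 mm above the bench, a lower jaw, and between them a smoky glass tube 16 mm thick, 230 mm long, along y, centred 46 mm up at x = 22 mm. Origin: centre of the plate's underside, z up. The bolt's vertical axis is at x = -14 mm, y = 0 of this frame
- nut_mid (a point): centre of the brass draw nut (20 mm wide, 5 mm high) on the bolt's axis under the lower jaw, about 15 mm above the bench. It comes up by only 0.25 mm per rad of turning: too little to see
- spring_ring (a point): underside of the spring washer, a steel ring 26 mm wide on the bolt's axis between the upper jaw and the bolt head, 68 mm above the bench. Once the bolt bites, it is pressed down by only 0.25 mm per further rad: too little to see
- bolt_head (a point): point on the bolt's axis at the underside of its dark round head (30 mm wide, 8 mm high), 71 mm above the bench; stays at that height. z is up; x and y turn with the bolt. The lever folds towards +x, where a small black rest sits on the head
- bolt: the bolt (same origin and axes): turns clockwise from above easily, under 0.1 N m. After some 1.5 to 3 rad (unknown beforehand, at no fixed direction) it bites on a spring washer and the torque climbs by 0.7 N m per rad, with no hard stop. 0.15 to 0.3 N m is properly snug; at 0.4 N m (0.6 rad past the bite) the glass cracks. Let go, it springs back to the bite and stays
- lever_mid (a point): centre of the steel lever: a flat blade 10 mm thick (along x), 24 mm wide (along y); its free end is 28 mm beyond this point along z, its root 44 mm below. z points from the hinge to the free end: up at the start (lever standing straight up, about 140 mm above the bench here), level when folded. The -x face, away from the fold, is red
- lever_pin (a point): the lever's hinge pin, along the lever's y, on the bolt's axis, 19 mm above bolt_head and 50 mm from lever_mid; same axes as lever_mid. From standing the lever folds 90 degrees, only towards the bolt's +x, to its stop. Folding takes 0.28 to 0.45 N m about the pin (6 to 9 N at 50 mm); the lever stays where it is left
- float_mid (a point): yellow plastic float, 68 mm wide, 84 mm high, loose; its centre
- elbow_mid (a point): brass pipe elbow, about 60 mm across, 36 mm high, loose; its centre
- weight_mid (a point): steel calibration weight, 48 mm wide, 68 mm high, loose; its centre
- jar_mid (a point): amber jar with black cap, 60 mm wide, 75 mm high, loose; its centre
Mind the look-alikes: they are no part of the job. What is shaped like the clamp but blue or pink is not meant.

How it is judged:
By the outcome, as a careful person would: the job done as asked, in the order asked, and still so for the second after the job is handed in, with the robot touching nothing.
It also fails if it takes over 72 s, if anything falls off the work surface, if the arm or the gripper's body presses on something with over 40 N, if the wrist force passes 120 N, or if a joint passes its speed limit or range.

### The arm

A 7-joint arm with a two-finger parallel gripper is mounted at the origin on the work surface. World frame = base frame: x ahead of the robot, y to its left, z up, the work surface at z = 0. Lengths are in m, angles in rad, forces in N, time in s.
With the tool pointing down it reaches from about 0.425 to 0.825 m from the base axis. Payload 3.6 kg.
Tool frame: the origin (TCP) lies between the finger pads; the fingertips stand 22 mm ahead of it and the grasp point (between the pads) lies 3 mm ahead of it; z points along the fingers, y is the direction in which the jaws open and shut (so a half turn about z gives the same grasp; the last joint's range is limited). The gripper opens to 93 mm and grips with 3 to 60 N. Pads are 15 mm wide; open, the fingers measure 128 mm over their backs; the gripper's body (75 mm by 188 mm) begins 65 mm behind the grasp point.
Start: joints at [1.19, 0.615, -0.013, 1.423, 0.008, 1.103, -0.04], TCP at [0.226, -0.609, 0.241] pointing down, gripper open.
Joint ranges: [-3.12, 3.12], [-0.3, 2.06], [-1.34, 1.32], [0.26, 2.42], [-1.36, 4.5], [0.01, 1.98], [-2.84, 2.84]. Speed limits (rad/s): [2.79, 2.79, 3.14, 3.14, 3.14, 3.14, 3.14].

### API

Orientations are given as a unit quaternion [w, x, y, z].
In Python, from bench import bot gives the robot as it stands.
- The arm moves only by the tool drive_tool, never from a script. Its argument "motion" is a list of rows, each an object with "dr": the turn, a rotation vector about the tool's x, y, z in rad, a list of three; "travel": the shift along the tool's x, y, z in m, a list of three; "fingers": the finger opening in m, from 0 to 0.093. A call has exactly 8 rows; each row is the pose to reach, as a shift and turn from the pose measured when the call began, along the tool's axes at that moment; what a row does not reach only later rows make up. A row lasts 1/8 s, in which the tool goes at most 62.5 mm and 10.7 degrees, less where a joint would pass 70% of its speed; a pose out of reach is approached as far as the arm can. A call with a gripper value outside its range is refused whole. The fingers move at their own pace and stop on an object; the grip force is fixed at half the most. Time passes only in rows, so rows that repeat a pose let the fingers close, or fill a call up. It gives the time, the measured TCP pose, the force and the opening at its end, in the units of the state.
- bot.state(): the state, without advancing time (a new reading comes with each control period).
- bot.get_image(name): name is "side" or "top"; returns a dict with "frame" (420x560x3 uint8, red, green, blue), "K" (3x3 intrinsics, pixels), "origin" and "rotation" of the camera in the world. Camera axes: x right, y up, looking along -z (the intrinsics and any distortion apply to the point x, -y, -z); pixel columns grow to the right and rows downward; lengths in m; the calibration is good to about 2 mm. A picture is of the moment at which its call begins. There is no depth.
- bot.finish_job(): hands the job in, once; it reports no verdict.
Trained networks look in a picture, given as the dict that the camera call returned (one of the last four; its "shot" number tells which), for a name from the list of things; names that differ only in an ending like _2 or _b are one class to them, and where a whole thing is asked for, a point or a joint stands for the part that bears it (a point fixed in the world has none). Each returns a list of dicts, best first, with "p" (0 to 1); they miss things now and then, are a little off and sometimes report something else, mostly with a low value. They report only what shows in the picture. A call takes as long as a camera call. They do not tell look-alikes from the thing itself.
- bot.cut_out(thing, picture): "region" (420x560 bool, what is visible of it) and "location" ([row, column] as shares, 0 to 1, of the picture: columns of its width, rows of its height, amid what is visible of it).
- bot.tip_of(thing, picture): "location" ([row, column] as shares, 0 to 1, of the picture: columns of its width, rows of its height: a listed point, or the origin of a listed thing).
The state is a dict: "t": time; "joint_positions": joint angles; "qd": joint speeds; "joint_efforts": joint torques, N m; "ee_pos": TCP position; "orientation": TCP orientation; "contact_force": force on the tool from outside, world axes, zero at the start; "moment": the same for the moment, N m; "gripper_width": opening from 0.0 (shut) to 1.0 (fully open).
Only numpy, scipy, OpenCV 4.12 (cv2) and the standard library are available. Lean on these libraries where they do the work, as an engineer would, in place of code of your own. Each camera call takes 0.05 s, during which the arm holds its last target.

## Working session

There is one attempt and no reset: what is moved stays moved. The work goes in short steps, Python scripts to look and compute and a tool call to move; the robot and the scene stay as the last step left them, time stands still between calls to the robot, and variables do not carry over. Pictures are saved under pics/ and viewed, and the job is handed in when it is done.

Besides the shell and the picture viewer there is one more tool, called after ">>>" as a command line: name --argument value ..., lists and objects as JSON in quotes. drive_tool: Moves the arm, as the interface text tells. Its arguments: {"type":"object","properties":{"motion":{"type":"array","items":{"type":"object","properties":{"dr":{"type":"array","items":{"type":"number"}},"travel":{"type":"array","items":{"type":"number"}},"fingers":{"type":"number"}}}}},"required":["motion"]}

```bash
ls; mkdir -p pics
python3 - <<'E'
from bench import bot
import cv2
print(bot.state())
for n in ["side","top"]:
    im=bot.get_image(n)
    cv2.imwrite(f"pics/{n}0.png",im["frame"][:,:,::-1])
    print(n,im["K"],im["origin"],im["rotation"],[k for k in im])
    for th in ["clamp","lever_mid","lever_pin","bolt_head"]:
        for r in bot.tip_of(th,im)[:4]:
            l=r["location"]; print(th,round(r["p"],2),round(l[0]*420,1),round(l[1]*560,1))
E
```

```text
pics
{'t': 0.0, 'joint_positions': array([ 1.18948539,  0.61593073, -0.01260403,  1.42487909,  0.00811321,
        1.10339651, -0.04041494]), 'qd': array([-4.21430417e-04, -1.03166946e-03,  1.01542007e-03, -4.21721212e-05,
       -3.72492862e-04, -4.53520459e-04, -4.92370857e-04]), 'joint_efforts': array([ 2.13996526e-05, -4.58936584e+01,  2.08987906e-01, -1.65745604e+01,
       -6.10718527e-02,  2.05207465e-02,  2.32735765e-04]), 'ee_pos': array([ 0.22556465, -0.60882849,  0.23948024]), 'orientation': array([-1.25626288e-03,  9.84299894e-01,  1.76499509e-01, -2.53580109e-04]), 'contact_force': array([0.36396701, 0.06095145, 0.08067219]), 'moment': array([-0.00788304,  0.00273472,  0.01094949]), 'gripper_width': 0.9983544028083159}
side [[390.81402766   0.         278.46428847]
 [  0.         390.81402766 208.51898912]
 [  0.           0.           1.        ]] [ 0.11435566 -0.57919051  0.4930154 ] [ 0.80852639  0.47559603 -0.18139584 -0.29527792] ['frame', 'K', 'origin', 'rotation', 'shot']
clamp 0.9 323.4 214.0
clamp 0.61 230.4 394.9
clamp 0.58 262.2 309.0
lever_mid 0.94 262.4 200.
[... 209 characters left out ...]
.8 391.8
bolt_head 0.65 237.0 310.9
bolt_head 0.6 299.5 203.6
bolt_head 0.43 171.5 236.3
top [[522.30907734   0.         279.97076691]
 [  0.         522.30907734 205.17904475]
 [  0.           0.           1.        ]] [ 2.84733865e-01 -5.56618120e-04  1.46775838e+00] [-0.69868723 -0.07614464  0.07865883  0.70700137] ['frame', 'K', 'origin', 'rotation', 'shot']
clamp 0.85 211.1 320.1
clamp 0.77 131.6 332.3
clamp 0.76 295.7 331.5
lever_mid 0.7 235.7 160.4
lever_mid 0.5 120.9 338.9
lever_mid 0.43 200.0 325.6
lever_mid 0.39 297.0 339.4
lever_pin 0.67 206.8 328.4
lever_pin 0.52 127.9 337.2
lever_pin 0.5 301.7 336.7
bolt_head 0.67 299.0 337.1
bolt_head 0.56 128.2 341.1
bolt_head 0.41 206.7 325.7
```

View pics/side0.png

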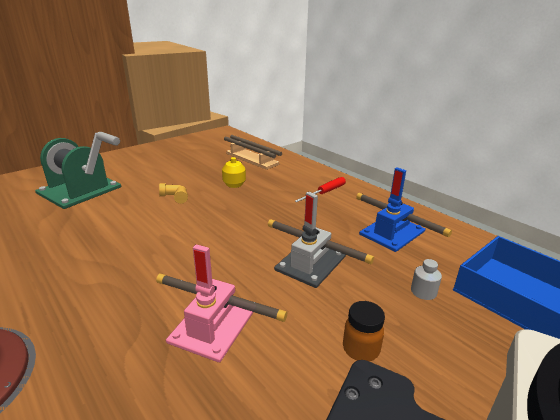

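View pics/top0.png

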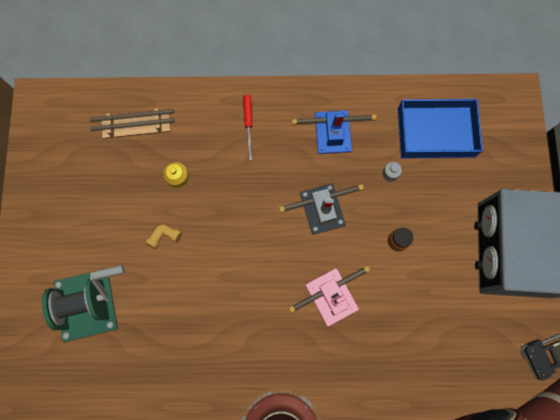

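The side view shows the grey clamp around (309,262), with the lever tip near (311,195). The pink one is at (214,323) and the blue one at (395,230). In the top view the grey clamp is at (322,208).

```bash
cat > h.py <<'E'
from bench import bot
import cv2, numpy as np
from scipy.spatial.transform import Rotation as R
from scipy.optimize import least_squares
def Rq(q): return R.from_quat([q[1],q[2],q[3],q[0]])
def proj(P,im):
    c=(np.atleast_2d(P)-im["origin"])@Rq(im["rotation"]).as_matrix()
    c=c*[1,-1,-1]
    return (c[:,:2]/c[:,2:])@np.diag([im["K"][0,0],im["K"][1,1]])+im["K"][:2,2]   # col,row
def tri(obs): # [(im,(col,row))]
    f=lambda P: np.concatenate([proj(P,i)[0]-np.array(p) for i,p in obs])
    s=least_squares(f,[.5,0,.05]); return s.x,s.fun
def ray_z(im,px,z):
    d=np.array([(px[0]-im["K"][0,2])/im["K"][0,0],-(px[1]-im["K"][1,2])/im["K"][1,1],-1])
    d=Rq(im["rotation"]).apply(d); o=np.array(im["origin"]); return o+d*(z-o[2])/d[2]
def crop(im,c,r,w,name,s=8):
    f=im["frame"][max(0,r-w):r+w,max(0,c-w):c+w,::-1]
    cv2.imwrite(name,cv2.resize(f,None,fx=s,fy=s,interpolation=cv2.INTER_CUBIC))
E
python3 - <<'E'
from h import *
S=bot.get_image("side");T=bot.get_image("top")
print(proj([0,0,0],T),proj([0.5,0,0],T),proj([0.226,-.609,.24],T))
for th,s,t in [("clamp",(309,262.2),(320.1,211.1)),("pin",(308.7,228.5),(328.4,206.8)),("bolt_head",(310.9,237),(325.7,206.7)),("lever_mid",(312.8,203.4),(325.6,200))]:
    print(th,tri([(S,s),(T,t)]))
# tube ends: side (271,223),(369,259); top (282,209),(361,187)
for p in [(282,209),(361,187.5)]: print("tube",ray_z(T,p,.046))
for p in [(271,223),(369,259)]: print("tubeS",ray_z(S,p,.046))
crop(S,310,235,36,"pics/s1.png",8);crop(T,322,205,36,"pics/t1.png",8)
E
```

```text
[[279.81213864 432.80293659]] [[277.69202591 243.78055973]] [[546.44590151 344.77445171]]
clamp (array([ 0.59402084, -0.12379183,  0.00448913]), array([-0.53611097,  0.11231791,  0.43917069, -0.61440726]))
pin (array([ 0.58060654, -0.13463935,  0.09799879]), array([ 1.12743621, -0.23644831, -0.95716901,  1.292116  ]))
bolt_head (array([ 0.58900013, -0.13173354,  0.0732277 ]), array([ 0.28651081, -0.06008428, -0.24143724,  0.32655234]))
lever_mid (array([ 0.59271725, -0.12643221,  0.14466918]), array([-0.20334368,  0.04268713,  0.17340942, -0.22645876]))
tube [ 0.59071907 -0.01309777  0.046     ]
tube [ 0.6499622  -0.23596392  0.046     ]
tubeS [ 0.59079782 -0.00531687  0.046     ]
tubeS [ 0.65100431 -0.22953035  0.046     ]
```

View pics/s1.png

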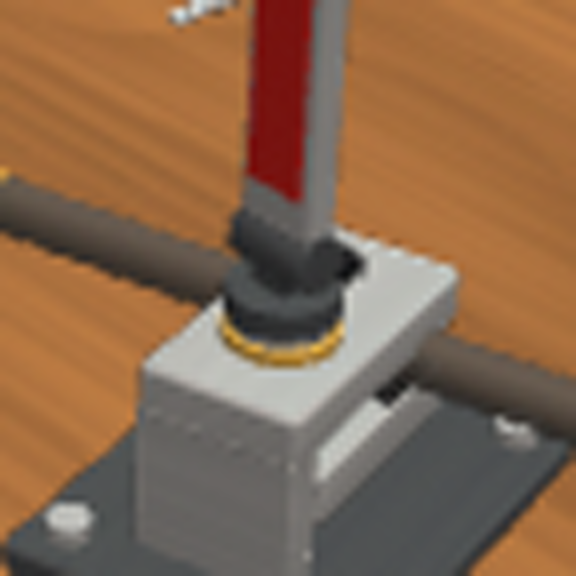

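View pics/t1.png

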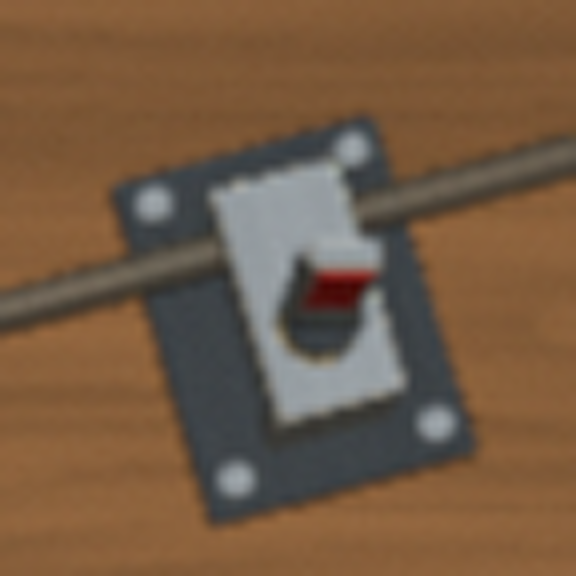

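Run:
```python
from h import *
S=bot.get_image("side");T=bot.get_image("top")
for n,im,ref in (("s",S,(262,309)),("t",T,(211,320))):
    vis=im["frame"].copy()
    for th in ["clamp","lever_mid","bolt"]:
        for r in bot.cut_out(th,im):
            l=np.array(r["location"])*[420,560]
            if np.hypot(*(l-ref))<70:
                m=r["region"]; ys,xs=np.nonzero(m)
                print(n,th,round(r["p"],2),l.round(1),m.sum(),xs.min(),xs.max(),ys.min(),ys.max())
                np.save(f"{n}_{th}.npy",m) 
                if th=="lever_mid":
                    c,_=cv2.findContours(m.astype(np.uint8),0,2); print(c[0][:,0].tolist()[:60] )
    np.save(n+"_img.npy",im,allow_pickle=True)
crop(S,312,210,25,"pics/s2.png",12);crop(T,325,203,20,"pics/t2.png",14)
```

```text
s clamp 0.68 [252.1 310.5] 3332 269 373 193 286
s lever_mid 0.78 [212.1 311. ] 454 303 316 193 234
[[307, 193], [306, 194], [306, 201], [305, 202], [305, 207], [306, 208], [306, 210], [305, 211], [305, 219], [304, 220], [304, 223], [303, 224], [303, 228], [304, 229], [304, 230], [305, 230], [306, 231], [307, 231], [308, 232], [309, 232], [310, 233], [311, 233], [312, 234], [313, 233], [314, 233], [315, 232], [315, 214], [316, 213], [316, 205], [315, 204], [316, 203], [316, 197], [313, 194], [312, 194], [311, 193]]
s bolt 0.57 [218.8 306.8] 625 302 318 192 241
t clamp 0.97 [208.  322.8] 1931 279 361 185 234
```

View pics/s2.png

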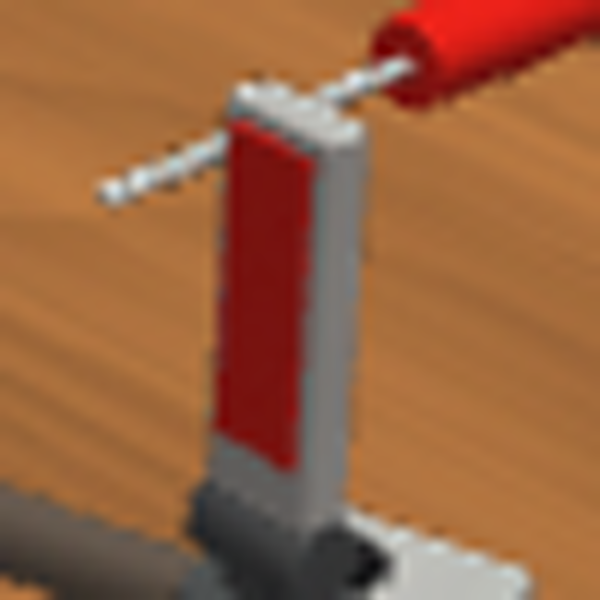

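View pics/t2.png

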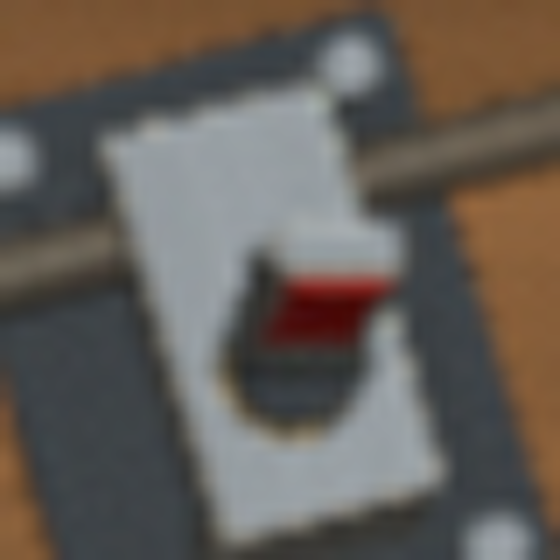

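Run:
```python
from h import *
S=np.load("s_img.npy",allow_pickle=True).item();T=np.load("t_img.npy",allow_pickle=True).item()
s=lambda X,Y:((X+.5)/12-.5+287,(Y+.5)/12-.5+185)
t=lambda X,Y:((X+.5)/14-.5+305,(Y+.5)/14-.5+183)
loc=np.array([[-5,12],[-5,-12],[5,-12],[5,12]])*1e-3
os=[s(230,115),s(313,152),s(365,128),s(258,85)]
ot=[t(275,276),t(398,280),t(402,225),t(282,222)]
def f(p,wh="st"):
    x,y,a,z=p; c=np.cos(a);sn=np.sin(a)
    P=np.c_[x+c*loc[:,0]-sn*loc[:,1],y+sn*loc[:,0]+c*loc[:,1],np.full(4,z)]
    r=[]
    if "s" in wh:r.append((proj(P,S)-os).ravel())
    if "t" in wh:r.append((proj(P,T)-ot).ravel())
    return np.concatenate(r+[[ (z-.168)*1000]])
for wh in ["st","s","t"]:
    q=least_squares(f,[.587,-.13,0,.168],args=(wh,)); print(wh,q.x.round(4),q.fun.round(2))
# jaw top corners in top crop t2: 
C=[t(100,145),t(325,90),t(445,480),t(225,545)]
P=np.array([ray_z(T,c,.064) for c in C]);print(P.round(4),P.mean(0).round(4))
v=(P[0]+P[1]-P[2]-P[3]);print("yaw",np.arctan2(v[1],v[0]), np.linalg.norm(P[0]-P[3]),np.linalg.norm(P[0]-P[1]))
h=ray_z(T,t(297,375),.079);print("head",h)
st=bot.state();print(st["t"],Rq(st["orientation"]).as_matrix().round(3))
```

```text
st [ 0.5838 -0.1303 -0.0459  0.1681] [-0.66 -1.28  1.13  0.37  0.83  0.89  1.01 -0.19 -0.69  0.56 -0.07  0.59
 -0.31  0.71 -1.12  0.61  0.13]
s [ 0.5831 -0.1295 -0.0362  0.168 ] [-1.26 -1.22  0.61  0.39  0.27  0.89  0.38 -0.16 -0.05]
t [ 0.5854 -0.1318 -0.0548  0.168 ] [-0.15 -0.1   0.46  0.01  0.25  0.13 -0.56 -0.05 -0.  ]
[[ 0.6315 -0.0957  0.064 ]
 [ 0.6422 -0.1405  0.064 ]
 [ 0.5632 -0.1615  0.064 ]
 [ 0.5508 -0.1181  0.064 ]] [ 0.5969 -0.129   0.064 ]
yaw 0.26503082235419223 0.08379533633115295 0.04611930501556192
head [ 0.58134326 -0.13178506  0.079     ]
1.0 [[ 0.938  0.347  0.   ]
 [ 0.347 -0.938  0.   ]
 [ 0.    -0.    -1.   ]]
```

>>> drive_tool --motion '[{"travel": [0.035,-0.042,-0.01],"dr": [0,0,-0.16],"fingers": 0.06},{"travel": [0.071,-0.085,-0.02],"dr": [0,0,-0.32],"fingers": 0.06},{"travel": [0.107,-0.128,-0.02],"dr": [0,0,-0.48],"fingers": 0.06},{"travel": [0.142,-0.17,-0.02],"dr": [0,0,-0.64],"fingers": 0.06},{"travel": [0.19,-0.19,-0.02],"dr": [0,0,-0.8],"fingers": 0.06},{"travel": [0.24,-0.215,-0.02],"dr": [0,0,-0.96],"fingers": 0.06},{"travel": [0.29,-0.24,-0.02],"dr": [0,0,-1.12],"fingers": 0.06},{"travel": [0.34,-0.26,-0.02],"dr": [0,0,-1.28],"fingers": 0.06}]'

```text
t: 2.0
ee_pos: [0.4554, -0.2462, 0.2611]
orientation: [0.0, 0.682, 0.731, -0.0]
contact_force: [0.1, -0.6, 0.1]
gripper_width: 0.645
```

```bash
cat >> h.py <<'E'
AX=np.array([.5845,-.1305])
def show():
    s=bot.state(); M=Rq(s["orientation"]).as_matrix()
    print("t",round(s["t"],2),"p",s["ee_pos"].round(4),"ty yaw",np.arctan2(M[1,1],M[0,1]).round(4),"tz",M[:,2].round(3),"J",s["joint_positions"].round(2),"F",s["contact_force"].round(2),"M",s["moment"].round(3),"w",round(s["gripper_width"]*93,1))
    return s,M
def to(target,tyaw=None):
    s,M=show()
    print("travel",(M.T@(np.array(target)-s["ee_pos"])).round(4))
    if tyaw is not None:
        d=tyaw-np.arctan2(M[1,1],M[0,1])
        c,sn=np.cos(tyaw),np.sin(tyaw)
        W=np.array([[sn,c,0],[-c,sn,0],[0,0,-1]])
        print("dr",R.from_matrix(M.T@W).as_rotvec().round(4),"yaw d",round(d,3))
E
python3 - <<'E'
from h import *
to([.5845,-.1305,.24],1.524)
E
```

```text
t 2.0 p [ 0.4554 -0.2462  0.2611] ty yaw 0.0692 tz [ 0.001 -0.001 -1.   ] J [ 0.74  0.41 -0.42  1.77  0.19  1.    0.32] F [ 0.15 -0.59  0.11] M [-0.032 -0.109  0.042] w 60.0
travel [0.1065 0.1368 0.0211]Traceback (most recent call last):
  File "<stdin>", line 2, in <module>
  File "h.py", line 31, in to
    print("dr",R.from_matrix(M.T@W).as_rotvec().round(4),"yaw d",round(d,3))
               ~~~~~~~~~~~~~^^^^^^^
  File "scipy/spatial/transform/_rotation.pyx", line 1143, in scipy.spatial.transform._rotation.Rotation.from_matrix
ValueError: Non-positive determinant (left-handed or null coordinate frame) in rotation matrix 0: [[-1.15757396e-01  9.93277261e-01  7.12868742e-04]
 [ 9.93277277e-01  1.15757837e-01 -6.11866860e-04]
 [ 6.90273582e-04 -6.37248209e-04  9.99999559e-01]].
```

```bash
sed -i 's/\[\[sn,c,0\],\[-c,sn,0\]/[[-sn,c,0],[c,sn,0]/' h.py
python3 - <<'E'
from h import *
to([.5845,-.1305,.24],1.524)
E
```

```text
t 2.0 p [ 0.4554 -0.2462  0.2611] ty yaw 0.0692 tz [ 0.001 -0.001 -1.   ] J [ 0.74  0.41 -0.42  1.77  0.19  1.    0.32] F [ 0.15 -0.59  0.11] M [-0.032 -0.109  0.042] w 60.0
travel [0.1065 0.1368 0.0211]
dr [-0.0000e+00  1.0000e-03 -1.4548e+00] yaw d 1.455
```

>>> drive_tool --motion '[{"travel": [0.014,0.018,0.0],"dr": [0,0,-0.182],"fingers": 0.06},{"travel": [0.028,0.035,0.0],"dr": [0,0,-0.364],"fingers": 0.06},{"travel": [0.042,0.053,0.0],"dr": [0,0,-0.546],"fingers": 0.06},{"travel": [0.055,0.07,0.0],"dr": [0,0,-0.728],"fingers": 0.06},{"travel": [0.068,0.087,0.005],"dr": [0,0,-0.91],"fingers": 0.06},{"travel": [0.08,0.104,0.01],"dr": [0,0,-1.092],"fingers": 0.06},{"travel": [0.093,0.12,0.015],"dr": [0,0,-1.274],"fingers": 0.06},{"travel": [0.1065,0.137,0.02],"dr": [0,0,-1.455],"fingers": 0.06}]'

```text
t: 3.0
ee_pos: [0.5851, -0.1305, 0.241]
orientation: [0.0, 0.021, 1.0, -0.001]
contact_force: [-0.2, 0.2, -0.4]
gripper_width: 0.642
```

Run:
```python
from h import *
to([.5845,-.1305,.153],1.524)
S=bot.get_image("side");crop(S,312,210,60,"pics/s3.png",5)
T=bot.get_image("top");crop(T,325,203,60,"pics/t3.png",5)
```

```text
t 3.0 p [ 0.5851 -0.1305  0.241 ] ty yaw 1.5293 tz [ 0.001 -0.001 -1.   ] J [ 0.63  0.64 -0.77  1.56  0.48  1.14  1.28] F [-0.2   0.17 -0.43] M [ 0.112 -0.144  0.013] w 59.7
travel [0.0007 0.0001 0.088 ]
dr [-0.0011  0.0008  0.0053] yaw d -0.005
```

View pics/s3.png

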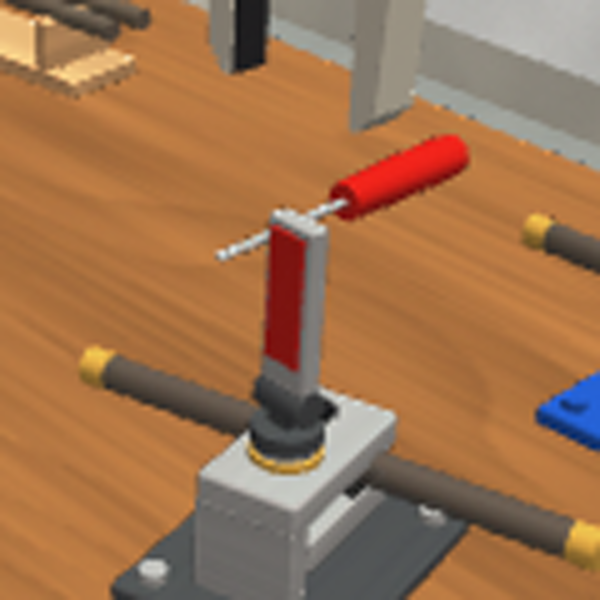

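>>> drive_tool --motion '[{"travel": [0,0,0.015],"dr": [0,0,0],"fingers": 0.06},{"travel": [0,0,0.03],"dr": [0,0,0.005],"fingers": 0.06},{"travel": [0.001,0,0.045],"dr": [0,0,0.005],"fingers": 0.06},{"travel": [0.001,0,0.06],"dr": [0,0,0.005],"fingers": 0.06},{"travel": [0.001,0,0.075],"dr": [0,0,0.005],"fingers": 0.06},{"travel": [0.001,0,0.088],"dr": [0,0,0.005],"fingers": 0.06},{"travel": [0.001,0,0.088],"dr": [0,0,0.005],"fingers": 0.045},{"travel": [0.001,0,0.088],"dr": [0,0,0.005],"fingers": 0.035}]'

```text
t: 4.1
ee_pos: [0.585, -0.128, 0.1529]
orientation: [0.001, 0.024, 1.0, 0.001]
contact_force: [-0.3, -0.0, -0.6]
gripper_width: 0.482
```

Run:
```python
from h import *
to([.5845,-.1305,.153],1.524)
S=bot.get_image("side");crop(S,312,210,50,"pics/s4.png",6)
T=bot.get_image("top");crop(T,325,203,50,"pics/t4.png",6)
show()
```

```text
t 4.1 p [ 0.585  -0.128   0.1529] ty yaw 1.5221 tz [ 0.002  0.002 -1.   ] J [ 0.6   0.73 -0.71  1.67  0.56  0.96  1.2 ] F [-0.25 -0.04 -0.56] M [ 0.03  -0.164  0.006] w 44.9
travel [ 0.0004 -0.0025 -0.0001]
dr [ 0.0022  0.0015 -0.0019] yaw d 0.002
t 4.2 p [ 0.5851 -0.1281  0.1532] ty yaw 1.5221 tz [ 0.002  0.002 -1.   ] J [ 0.6   0.73 -0.71  1.67  0.56  0.96  1.2 ] F [ 0.06 -0.62 -0.24] M [ 0.083 -0.117 -0.016] w 37.8
```

View pics/s4.png

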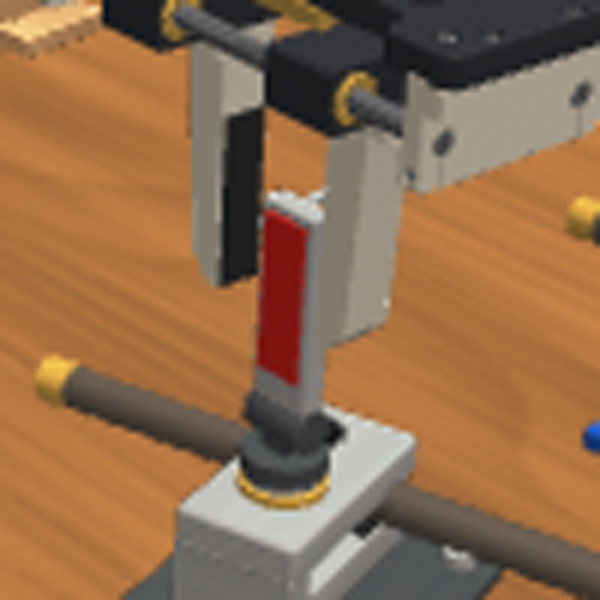

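Run:
```python
from h import *
S=np.load("s_img.npy",allow_pickle=True).item()
x,y=.585,-.128
w=.0195
for n,P in dict(Lin_m=(x-.0075,y+w,.131),Lin_p=(x+.0075,y+w,.131),Lout_m=(x-.0075,y+w+.0175,.131),Rin_m=(x-.0075,y-w,.131),Rout_m=(x-.0075,y-w-.0175,.131),Rout_p=(x+.0075,y-w-.0175,.131)).items():
    print(n,(proj(P,S)[0]-[262,160])*6)
```

```text
Lin_m [227.99444686 291.99815129]
Lin_p [261.67094732 277.88540976]
Lout_m [191.09804699 271.92467531]
Rin_m [314.45592477 339.03749403]
Rout_m [355.28344004 361.24969224]
Rout_p [389.18556961 345.58224518]
```

>>> drive_tool --motion '[{"travel": [0.0005,-0.0025,0],"dr": [0,0,0],"fingers": 0.034},{"travel": [0.0005,-0.0025,0],"dr": [0,0,0],"fingers": 0.032},{"travel": [0.0005,-0.0025,0],"dr": [0,0,0],"fingers": 0.03},{"travel": [0.0005,-0.0025,0],"dr": [0,0,0],"fingers": 0.03},{"travel": [0.0005,-0.0025,0],"dr": [0,0,0],"fingers": 0.029},{"travel": [0.0005,-0.0025,0],"dr": [0,0,0],"fingers": 0.028},{"travel": [0.0005,-0.0025,0],"dr": [0,0,0],"fingers": 0.027},{"travel": [0.0005,-0.0025,0],"dr": [0,0,0],"fingers": 0.027}]'

```text
t: 5.2
ee_pos: [0.5845, -0.1305, 0.1532]
orientation: [0.001, 0.024, 1.0, 0.001]
contact_force: [0.5, -0.4, 0.0]
gripper_width: 0.294
```

Run:
```python
from h import *
to([.5845,-.1305,.153],1.524)
```

```text
t 5.2 p [ 0.5845 -0.1305  0.1532] ty yaw 1.5221 tz [ 0.002  0.002 -1.   ] J [ 0.6   0.73 -0.71  1.67  0.56  0.96  1.21] F [ 0.52 -0.42  0.01] M [ 0.015 -0.145  0.01 ] w 27.3
travel [-0.      0.      0.0002]
dr [ 0.002   0.0021 -0.0019] yaw d 0.002
```

No contact yet at a 27 mm opening, so the centring is within 1.5 mm. Closing fully.

>>> drive_tool --motion '[{"travel": [0,0,0],"dr": [0,0,0],"fingers": 0.025},{"travel": [0,0,0],"dr": [0,0,0],"fingers": 0.022},{"travel": [0,0,0],"dr": [0,0,0],"fingers": 0.01},{"travel": [0,0,0],"dr": [0,0,0],"fingers": 0.01},{"travel": [0,0,0],"dr": [0,0,0],"fingers": 0.01},{"travel": [0,0,0],"dr": [0,0,0],"fingers": 0.01},{"travel": [0,0,0],"dr": [0,0,0],"fingers": 0.01},{"travel": [0,0,0],"dr": [0,0,0],"fingers": 0.01}]'

```text
t: 6.2
ee_pos: [0.5845, -0.1299, 0.1532]
orientation: [0.001, 0.024, 1.0, 0.001]
contact_force: [-0.8, 3.9, 0.6]
gripper_width: 0.258
```

Run:
```python
from h import *
to([.5845,-.1305,.153],1.524)
```

```text
t 6.2 p [ 0.5845 -0.1299  0.1532] ty yaw 1.5224 tz [ 0.002  0.003 -1.   ] J [ 0.6   0.73 -0.71  1.67  0.56  0.96  1.21] F [-0.76  3.9   0.56] M [ 0.987 -0.162 -0.014] w 24.0
travel [-0.     -0.0006  0.0002]
dr [ 0.003   0.0021 -0.0016] yaw d 0.002
```

>>> drive_tool --motion '[{"travel": [0,0,0],"dr": [0,0,0.1],"fingers": 0.01},{"travel": [0,0,0],"dr": [0,0,0.25],"fingers": 0.01},{"travel": [0,0,0],"dr": [0,0,0.4],"fingers": 0.01},{"travel": [0,0,0],"dr": [0,0,0.55],"fingers": 0.01},{"travel": [0,0,0],"dr": [0,0,0.7],"fingers": 0.01},{"travel": [0,0,0],"dr": [0,0,0.85],"fingers": 0.01},{"travel": [0,0,0],"dr": [0,0,1.0],"fingers": 0.01},{"travel": [0,0,0],"dr": [0,0,1.1],"fingers": 0.01}]'

```text
t: 7.2
ee_pos: [0.5856, -0.1281, 0.1533]
orientation: [0.001, 0.544, 0.839, 0.003]
contact_force: [2.5, 5.5, -2.1]
gripper_width: 0.259
```

Run:
```python
from h import *
s,M=show(); print("tool F",M.T@s["contact_force"],"dyaw",1.5224-np.arctan2(M[1,1],M[0,1]))
```

```text
t 7.2 p [ 0.5856 -0.1281  0.1533] ty yaw 0.4206 tz [ 0.005  0.005 -1.   ] J [ 0.44  0.66 -0.42  1.67  0.32  0.87  0.31] F [ 2.51  5.48 -2.09] M [ 1.173 -0.595  0.114] w 24.1
tool F [3.96678111 4.51621931 2.1311481 ] dyaw 1.1018375714716258
```

>>> drive_tool --motion '[{"travel": [0,0,0],"dr": [0,0,0.04],"fingers": 0.01},{"travel": [0,0,0],"dr": [0,0,0.08],"fingers": 0.01},{"travel": [0,0,0],"dr": [0,0,0.12],"fingers": 0.01},{"travel": [0,0,0],"dr": [0,0,0.16],"fingers": 0.01},{"travel": [0,0,0],"dr": [0,0,0.2],"fingers": 0.01},{"travel": [0,0,0],"dr": [0,0,0.24],"fingers": 0.01},{"travel": [0,0,0],"dr": [0,0,0.28],"fingers": 0.01},{"travel": [0,0,0],"dr": [0,0,0.28],"fingers": 0.01}]'

```text
t: 8.2
ee_pos: [0.586, -0.1278, 0.1533]
orientation: [0.0, 0.656, 0.755, 0.004]
contact_force: [2.8, 4.8, -3.6]
gripper_width: 0.252
```

```bash
cat >> h.py <<'E'
def tq():
    s,M=show(); print("dyaw",(1.5224-np.arctan2(M[1,1],M[0,1]))%(2*np.pi),"j eff",s["joint_efforts"].round(3))
    m=[s["moment"][2]]
    for _ in range(2):
        bot.get_image("side"); m.append(bot.state()["moment"][2])
    print("Mz",np.round(m,3),np.mean(m).round(3))
E
python3 - <<'E'
from h import *
tq()
E
```

```text
t 8.2 p [ 0.586  -0.1278  0.1533] ty yaw 0.1399 tz [ 0.006  0.005 -1.   ] J [ 0.39  0.65 -0.34  1.68  0.26  0.86  0.08] F [ 2.79  4.8  -3.57] M [ 0.994 -0.91  -0.009] w 23.4
dyaw 1.3825261498768358 j eff [  2.749 -45.208  -0.923 -13.154   0.915   1.167  -0.064]
Mz [-0.009  0.021 -0.027] -0.005
```

>>> drive_tool --motion '[{"travel": [0.0005,0.0003,0],"dr": [0,0,0.03],"fingers": 0.01},{"travel": [0.0005,0.0003,0],"dr": [0,0,0.06],"fingers": 0.01},{"travel": [0.0005,0.0003,0],"dr": [0,0,0.09],"fingers": 0.01},{"travel": [0.0005,0.0003,0],"dr": [0,0,0.12],"fingers": 0.01},{"travel": [0.0005,0.0003,0],"dr": [0,0,0.15],"fingers": 0.01},{"travel": [0.0005,0.0003,0],"dr": [0,0,0.17],"fingers": 0.01},{"travel": [0.0005,0.0003,0],"dr": [0,0,0.18],"fingers": 0.01},{"travel": [0.0005,0.0003,0],"dr": [0,0,0.18],"fingers": 0.01}]'

```text
t: 9.3
ee_pos: [0.5864, -0.1276, 0.1533]
orientation: [0.0, 0.721, 0.693, 0.004]
contact_force: [2.8, 1.4, -3.2]
gripper_width: 0.26
```

Run:
```python
from h import *
tq()
```

```text
t 9.3 p [ 0.5864 -0.1276  0.1533] ty yaw -0.0403 tz [ 0.006  0.005 -1.   ] J [ 0.36  0.64 -0.29  1.68  0.22  0.85 -0.06] F [ 2.84  1.42 -3.22] M [ 0.523 -0.924  0.1  ] w 24.2
dyaw 1.5626910394883622 j eff [  1.755 -45.346  -1.361 -12.969   0.401   1.164  -0.08 ]
Mz [0.1   0.104 0.026] 0.077
```

>>> drive_tool --motion '[{"travel": [0,0.0004,0],"dr": [0,0,0.03],"fingers": 0.01},{"travel": [0,0.0004,0],"dr": [0,0,0.06],"fingers": 0.01},{"travel": [0,0.0004,0],"dr": [0,0,0.09],"fingers": 0.01},{"travel": [0,0.0004,0],"dr": [0,0,0.12],"fingers": 0.01},{"travel": [0,0.0004,0],"dr": [0,0,0.14],"fingers": 0.01},{"travel": [0,0.0004,0],"dr": [0,0,0.15],"fingers": 0.01},{"travel": [0,0.0004,0],"dr": [0,0,0.15],"fingers": 0.01},{"travel": [0,0.0004,0],"dr": [0,0,0.15],"fingers": 0.01}]'

```text
t: 10.4
ee_pos: [0.5868, -0.1276, 0.1533]
orientation: [-0.0, 0.771, 0.637, 0.004]
contact_force: [2.5, 2.0, -3.4]
gripper_width: 0.254
```

```bash
sed -i 's/m=\[s\["moment"\]\[2\]\]/m=[s["moment"][2]];e=[s["joint_efforts"][6]]/; s/bot.get_image("side"); m.append(bot.state()\["moment"\]\[2\])/bot.get_image("side"); s=bot.state(); m.append(s["moment"][2]); e.append(s["joint_efforts"][6])/; s/print("Mz",np.round(m,3),/print("J7e",np.round(e,3),"Mz",np.round(m,3),/' h.py
python3 - <<'E'
from h import *
tq()
E
```

```text
t 10.4 p [ 0.5868 -0.1276  0.1533] ty yaw -0.1902 tz [ 0.006  0.005 -1.   ] J [ 0.33  0.64 -0.25  1.68  0.19  0.84 -0.18] F [ 2.54  2.02 -3.44] M [ 0.492 -0.729  0.098] w 23.6
dyaw 1.7125853600693814 j eff [  1.681 -45.295  -0.938 -13.204   0.422   0.958  -0.063]
J7e [-0.063 -0.063 -0.063] Mz [0.098 0.108 0.034] 0.08
```

>>> drive_tool --motion '[{"travel": [0,0.0003,0],"dr": [0,0,0.03],"fingers": 0.01},{"travel": [0,0.0003,0],"dr": [0,0,0.06],"fingers": 0.01},{"travel": [0,0.0003,0],"dr": [0,0,0.09],"fingers": 0.01},{"travel": [0,0.0003,0],"dr": [0,0,0.12],"fingers": 0.01},{"travel": [0,0.0003,0],"dr": [0,0,0.14],"fingers": 0.01},{"travel": [0,0.0003,0],"dr": [0,0,0.15],"fingers": 0.01},{"travel": [0,0.0003,0],"dr": [0,0,0.15],"fingers": 0.01},{"travel": [0,0.0003,0],"dr": [0,0,0.15],"fingers": 0.01}]'

```text
t: 11.5
ee_pos: [0.5871, -0.1277, 0.1533]
orientation: [-0.0, 0.817, 0.577, 0.004]
contact_force: [4.2, 3.4, -3.6]
gripper_width: 0.253
```

Run:
```python
from h import *
tq()
```

```text
t 11.5 p [ 0.5871 -0.1277  0.1533] ty yaw -0.3403 tz [ 0.006  0.005 -1.   ] J [ 0.31  0.64 -0.2   1.68  0.15  0.84 -0.3 ] F [ 4.16  3.41 -3.62] M [ 0.468 -0.774  0.03 ] w 23.5
dyaw 1.8627142470903388 j eff [  1.634 -45.361  -0.491 -13.25    0.423   0.916  -0.062]
J7e [-0.062 -0.062 -0.062] Mz [ 0.03   0.05  -0.004] 0.025
```

>>> drive_tool --motion '[{"travel": [0,0.0003,0],"dr": [0,0,0.03],"fingers": 0.01},{"travel": [0,0.0003,0],"dr": [0,0,0.06],"fingers": 0.01},{"travel": [0,0.0003,0],"dr": [0,0,0.09],"fingers": 0.01},{"travel": [0,0.0003,0],"dr": [0,0,0.12],"fingers": 0.01},{"travel": [0,0.0003,0],"dr": [0,0,0.14],"fingers": 0.01},{"travel": [0,0.0003,0],"dr": [0,0,0.15],"fingers": 0.01},{"travel": [0,0.0003,0],"dr": [0,0,0.15],"fingers": 0.01},{"travel": [0,0.0003,0],"dr": [0,0,0.15],"fingers": 0.01}]'

```text
t: 12.6
ee_pos: [0.5875, -0.1278, 0.1533]
orientation: [-0.001, 0.858, 0.514, 0.004]
contact_force: [2.3, 2.2, -3.3]
gripper_width: 0.256
```

Run:
```python
from h import *
tq()
```

```text
t 12.6 p [ 0.5875 -0.1278  0.1533] ty yaw -0.4903 tz [ 0.006  0.005 -1.   ] J [ 0.28  0.63 -0.16  1.68  0.12  0.84 -0.42] F [ 2.32  2.2  -3.26] M [ 0.484 -0.785  0.048] w 23.8
dyaw 2.012699875063305 j eff [ 1.5940e+00 -4.5423e+01 -3.5000e-02 -1.3298e+01  4.3000e-01  8.7200e-01
 -6.1000e-02]
J7e [-0.061 -0.061 -0.06 ] Mz [0.048 0.057 0.085] 0.063
```

>>> drive_tool --motion '[{"travel": [0.0003,0.0001,0],"dr": [0,0,0.03],"fingers": 0.01},{"travel": [0.0004,0.0001,0],"dr": [0,0,0.06],"fingers": 0.01},{"travel": [0.0004,0.0001,0],"dr": [0,0,0.09],"fingers": 0.01},{"travel": [0.0004,0.0001,0],"dr": [0,0,0.12],"fingers": 0.01},{"travel": [0.0004,0.0001,0],"dr": [0,0,0.14],"fingers": 0.01},{"travel": [0.0004,0.0001,0],"dr": [0,0,0.15],"fingers": 0.01},{"travel": [0.0004,0.0001,0],"dr": [0,0,0.15],"fingers": 0.01},{"travel": [0.0004,0.0001,0],"dr": [0,0,0.15],"fingers": 0.01}]'

```text
t: 13.7
ee_pos: [0.5878, -0.1278, 0.1533]
orientation: [-0.001, 0.894, 0.449, 0.004]
contact_force: [3.8, 0.7, -3.2]
gripper_width: 0.258
```

Run:
```python
from h import *
tq()
S=bot.get_image("side");crop(S,312,210,50,"pics/s5.png",6)
```

```text
t 13.7 p [ 0.5878 -0.1278  0.1533] ty yaw -0.6405 tz [ 0.006  0.005 -1.   ] J [ 0.25  0.63 -0.12  1.68  0.09  0.83 -0.54] F [ 3.8   0.73 -3.19] M [ 0.05  -0.793  0.179] w 24.0
dyaw 2.162896904057895 j eff [ 7.5100e-01 -4.5572e+01 -3.8000e-01 -1.3158e+01 -3.5000e-02  9.4700e-01
 -1.5000e-01]
J7e [-0.15 -0.15 -0.15] Mz [0.179 0.135 0.116] 0.143
```

View pics/s5.png

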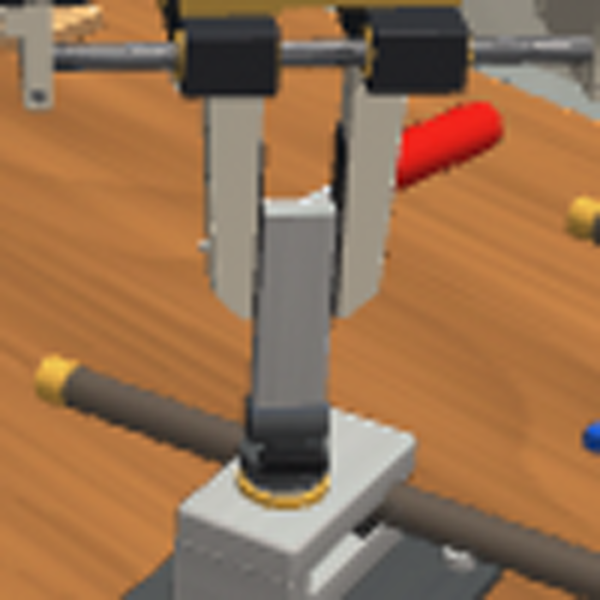

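>>> drive_tool --motion '[{"travel": [0,0,0],"dr": [0,0,0.02],"fingers": 0.01},{"travel": [0,0,0],"dr": [0,0,0.04],"fingers": 0.01},{"travel": [0,0,0],"dr": [0,0,0.06],"fingers": 0.01},{"travel": [0,0,0],"dr": [0,0,0.08],"fingers": 0.01},{"travel": [0,0,0],"dr": [0,0,0.09],"fingers": 0.01},{"travel": [0,0,0],"dr": [0,0,0.1],"fingers": 0.01},{"travel": [0,0,0],"dr": [0,0,0.1],"fingers": 0.01},{"travel": [0,0,0],"dr": [0,0,0.1],"fingers": 0.01}]'

```text
t: 14.85
ee_pos: [0.5879, -0.1279, 0.1533]
orientation: [-0.001, 0.915, 0.403, 0.004]
contact_force: [3.6, -0.7, -4.9]
gripper_width: 0.256
```

Run:
```python
from h import *
tq()
```

```text
t 14.85 p [ 0.5879 -0.1279  0.1533] ty yaw -0.7405 tz [ 0.007  0.005 -1.   ] J [ 0.24  0.63 -0.09  1.68  0.06  0.83 -0.62] F [ 3.64 -0.72 -4.91] M [-0.171 -0.994  0.167] w 23.8
dyaw 2.2629169270153495 j eff [  0.583 -45.851  -0.243 -12.87   -0.195   1.216  -0.22 ]
J7e [-0.22 -0.22 -0.22] Mz [0.167 0.26  0.206] 0.211
```

>>> drive_tool --motion '[{"travel": [0,0,0],"dr": [0,0,0.02],"fingers": 0.01},{"travel": [0,0,0],"dr": [0,0,0.04],"fingers": 0.01},{"travel": [0,0,0],"dr": [0,0,0.05],"fingers": 0.01},{"travel": [0,0,0],"dr": [0,0,0.06],"fingers": 0.01},{"travel": [0,0,0],"dr": [0,0,0.07],"fingers": 0.01},{"travel": [0,0,0],"dr": [0,0,0.07],"fingers": 0.01},{"travel": [0,0,0],"dr": [0,0,0.07],"fingers": 0.01},{"travel": [0,0,0],"dr": [0,0,0.07],"fingers": 0.01}]'

```text
t: 15.95
ee_pos: [0.588, -0.128, 0.1534]
orientation: [-0.001, 0.929, 0.371, 0.004]
contact_force: [4.3, -0.0, -4.5]
gripper_width: 0.256
```

Run:
```python
from h import *
tq()
```

```text
t 15.95 p [ 0.588  -0.128   0.1534] ty yaw -0.8106 tz [ 0.007  0.005 -1.   ] J [ 0.22  0.63 -0.07  1.68  0.05  0.83 -0.68] F [ 4.29 -0.   -4.54] M [-0.288 -1.105  0.252] w 23.8
dyaw 2.33303521940181 j eff [  0.458 -46.045  -0.156 -12.68   -0.305   1.398  -0.268]
J7e [-0.268 -0.268 -0.268] Mz [0.252 0.288 0.262] 0.267
```

>>> drive_tool --motion '[{"travel": [0,0,0],"dr": [0,0,0],"fingers": 0.03},{"travel": [0,0,0],"dr": [0,0,0],"fingers": 0.045},{"travel": [0,0,0],"dr": [0,0,0],"fingers": 0.055},{"travel": [0,0,0],"dr": [0,0,0],"fingers": 0.055},{"travel": [0,0,-0.015],"dr": [0,0,0],"fingers": 0.055},{"travel": [0,0,-0.035],"dr": [0,0,0],"fingers": 0.055},{"travel": [0,0,-0.055],"dr": [0,0,0],"fingers": 0.055},{"travel": [0,0,-0.065],"dr": [0,0,0],"fingers": 0.055}]'

```text
t: 17.05
ee_pos: [0.5882, -0.1284, 0.2205]
orientation: [-0.0, 0.929, 0.371, 0.005]
contact_force: [0.6, -0.3, 0.2]
gripper_width: 0.592
```

Run:
```python
from h import *
show()
S=bot.get_image("side");crop(S,312,210,25,"pics/s6.png",12)
T=bot.get_image("top");crop(T,325,203,50,"pics/t6.png",6)
```

```text
t 17.05 p [ 0.5882 -0.1284  0.2205] ty yaw -0.8107 tz [ 0.01   0.004 -1.   ] J [ 0.23  0.55 -0.07  1.6   0.04  0.98 -0.67] F [ 0.57 -0.28  0.23] M [-0.114 -0.042  0.024] w 55.0
```

View pics/s6.png

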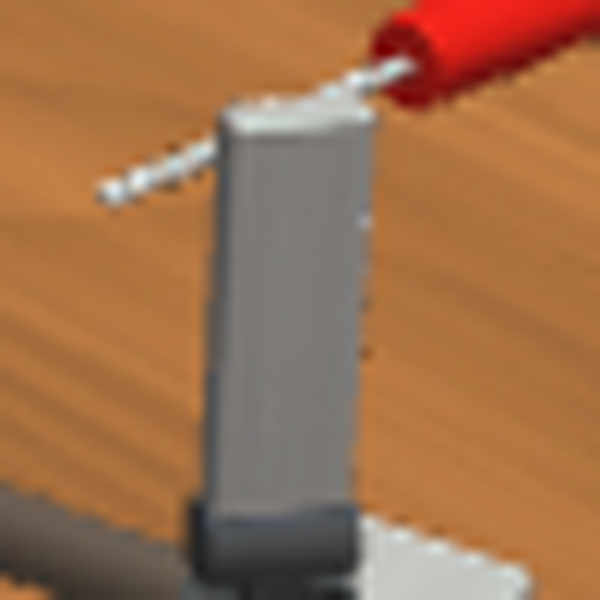

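Run:
```python
from h import *
S=np.load("s_img.npy",allow_pickle=True).item()
s=lambda X,Y:((X+.5)/12-.5+287,(Y+.5)/12-.5+185)
loc=np.array([[5,-12],[5,12],[-5,12],[-5,-12]])*1e-3
for o in ([s(226,136),s(368,124),s(374,106),s(226,112)],[s(229,136),s(368,124)],):
  def f(p):
    x,y,a=p; c=np.cos(a);sn=np.sin(a);l=loc[:len(o)]
    P=np.c_[x+c*l[:,0]-sn*l[:,1],y+sn*l[:,0]+c*l[:,1],np.full(len(l),.168)]
    return np.r_[(proj(P,S)-o).ravel(), (x-.587)*300,(y+.129)*300]
  q=least_squares(f,[.587,-.129,-2.08]);print(q.x,q.fun.round(2))
A=np.array([.587,-.129]); a=-2.08; d=np.array([np.cos(a),np.sin(a)])
to([*(A-d*.035),.215], a+np.pi/2)
```

```text
[ 0.58468345 -0.12974783 -2.2293685 ] [-0.05 -0.31  1.07  0.55 -0.17 -0.38 -0.64 -0.74 -0.69 -0.22]
[ 0.58462805 -0.12811196 -2.04814543] [-0.23 -0.11  0.63 -0.31 -0.71  0.27]
t 17.15 p [ 0.5883 -0.1285  0.2201] ty yaw -0.8107 tz [ 0.01   0.004 -1.   ] J [ 0.23  0.56 -0.07  1.6   0.04  0.97 -0.67] F [ 0.21  0.19 -0.45] M [-0.045 -0.015  0.012] w 54.6
travel [ 0.0321 -0.0109  0.0053]
dr [ 0.0054 -0.0094 -0.3015] yaw d 0.302
```

```bash
cat >> h.py <<'E'
A=np.array([.5865,-.1285]); FA=-2.09; FD=np.array([np.cos(FA),np.sin(FA)])
def uz(u,z): return np.r_[A+FD*u,z]
def wps(l):
    s,M=show()
    for u,z in l: print((u,z),(M.T@(uz(u,z)-s["ee_pos"])).round(4))
    print("u,lat",FD@(s["ee_pos"][:2]-A),np.array([-FD[1],FD[0]])@(s["ee_pos"][:2]-A))
E
python3 - <<'E'
from h import *
wps([(-.035,.215)]); to(uz(-.035,.215),FA+np.pi/2)
E
```

```text
t 17.15 p [ 0.5883 -0.1285  0.2201] ty yaw -0.8107 tz [ 0.01   0.004 -1.   ] J [ 0.23  0.56 -0.07  1.6   0.04  0.97 -0.67] F [ 0.21  0.19 -0.45] M [-0.045 -0.015  0.012] w 54.6
(-0.035, 0.215) [ 0.0322 -0.0113  0.0053]
u,lat -0.0008977677496050362 0.0015088736595103272
t 17.15 p [ 0.5883 -0.1285  0.2201] ty yaw -0.8107 tz [ 0.01   0.004 -1.   ] J [ 0.23  0.56 -0.07  1.6   0.04  0.97 -0.67] F [ 0.21  0.19 -0.45] M [-0.045 -0.015  0.012] w 54.6
travel [ 0.0322 -0.0113  0.0053]
dr [ 0.0053 -0.0094 -0.2915] yaw d 0.292
```

>>> drive_tool --motion '[{"travel": [0.01,-0.003,0],"dr": [0,0,-0.07],"fingers": 0.03},{"travel": [0.02,-0.006,0],"dr": [0,0,-0.15],"fingers": 0.0},{"travel": [0.03,-0.009,0],"dr": [0.005,-0.009,-0.22],"fingers": 0.0},{"travel": [0.034,-0.0115,0.003],"dr": [0.005,-0.009,-0.29],"fingers": 0.0},{"travel": [0.034,-0.0115,0.005],"dr": [0.005,-0.009,-0.29],"fingers": 0.0},{"travel": [0.034,-0.0115,0.005],"dr": [0.005,-0.009,-0.29],"fingers": 0.0},{"travel": [0.034,-0.0115,0.005],"dr": [0.005,-0.009,-0.29],"fingers": 0.0},{"travel": [0.034,-0.0115,0.005],"dr": [0.005,-0.009,-0.29],"fingers": 0.0}]'

```text
t: 18.15
ee_pos: [0.605, -0.0969, 0.2155]
orientation: [0.0, 0.865, 0.501, 0.0]
contact_force: [-0.3, 0.1, -0.0]
gripper_width: 0.006
```

Run:
```python
from h import *
wps([(-.035,.162),(-.022,.162)])
S=bot.get_image("side");crop(S,312,200,60,"pics/s7.png",5)
```

```text
t 18.15 p [ 0.605  -0.0969  0.2155] ty yaw -0.5214 tz [ 0.001 -0.    -1.   ] J [ 0.21  0.58 -0.15  1.57  0.1   1.   -0.49] F [-0.26  0.11 -0.01] M [-0.044 -0.064  0.039] w 0.5
(-0.035, 0.162) [-0.0016 -0.0004  0.0535]
(-0.022, 0.162) [-0.0146 -0.0004  0.0535]
u,lat -0.03658229073133512 0.00039722354842034135
```

View pics/s7.png

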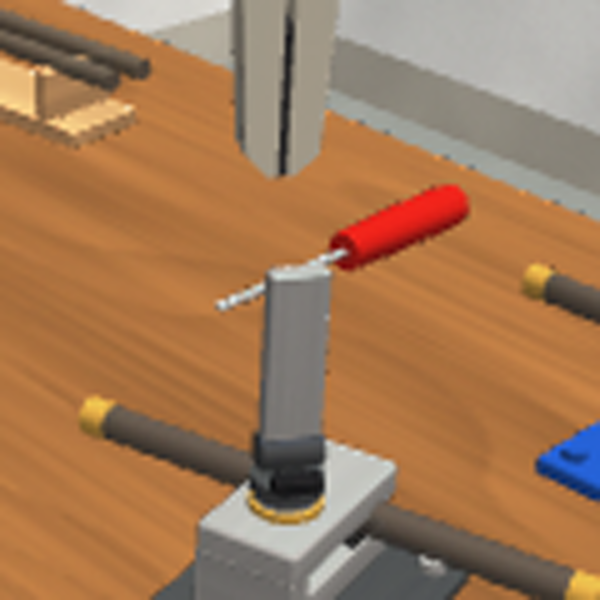

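>>> drive_tool --motion '[{"travel": [-0.001,0,0.015],"dr": [0,0,0],"fingers": 0.0},{"travel": [-0.001,0,0.03],"dr": [0,0,0],"fingers": 0.0},{"travel": [-0.001,0,0.045],"dr": [0,0,0],"fingers": 0.0},{"travel": [-0.002,0,0.0535],"dr": [0,0,0],"fingers": 0.0},{"travel": [-0.01,0,0.0535],"dr": [0,0,0],"fingers": 0.0},{"travel": [-0.018,0,0.0535],"dr": [0,0,0],"fingers": 0.0},{"travel": [-0.024,0,0.0535],"dr": [0,0,0],"fingers": 0.0},{"travel": [-0.028,0,0.0535],"dr": [0,0,0],"fingers": 0.0}]'

```text
t: 19.2
ee_pos: [0.5926, -0.1192, 0.1628]
orientation: [-0.0, 0.865, 0.501, 0.003]
contact_force: [3.5, 4.3, -1.1]
gripper_width: 0.004
```

Run:
```python
from h import *
wps([(0,.1605),(.0132,.158),(.024,.151),(.0333,.141),(.039,.129),(.0425,.117)])
```

```text
t 19.2 p [ 0.5926 -0.1192  0.1628] ty yaw -0.5202 tz [ 0.005  0.003 -1.   ] J [ 0.25  0.63 -0.15  1.66  0.11  0.86 -0.46] F [ 3.47  4.33 -1.09] M [ 0.968 -0.702  0.005] w 0.4
(0, 0.1605) [-0.0111 -0.0007  0.0022]
(0.0132, 0.158) [-0.0243 -0.0007  0.0047]
(0.024, 0.151) [-0.0352 -0.0007  0.0116]
(0.0333, 0.141) [-0.0445 -0.0007  0.0216]
(0.039, 0.129) [-0.0503 -0.0008  0.0335]
(0.0425, 0.117) [-0.0539 -0.0008  0.0455]
u,lat -0.01112093937794707 0.0007056816073843915
```

>>> drive_tool --motion '[{"travel": [-0.006,-0.0005,0.001],"dr": [0,0,0],"fingers": 0.0},{"travel": [-0.012,-0.0005,0.002],"dr": [0,0,0],"fingers": 0.0},{"travel": [-0.018,-0.0005,0.003],"dr": [0,0,0],"fingers": 0.0},{"travel": [-0.0245,-0.0005,0.005],"dr": [0,0,0],"fingers": 0.0},{"travel": [-0.03,-0.0005,0.008],"dr": [0,0,0],"fingers": 0.0},{"travel": [-0.035,-0.0005,0.0115],"dr": [0,0,0],"fingers": 0.0},{"travel": [-0.04,-0.0005,0.016],"dr": [0,0,0],"fingers": 0.0},{"travel": [-0.0445,-0.0005,0.0215],"dr": [0,0,0],"fingers": 0.0}]'

```text
t: 20.2
ee_pos: [0.5727, -0.1574, 0.1437]
orientation: [0.002, 0.865, 0.502, 0.006]
contact_force: [1.6, 1.8, 8.3]
gripper_width: 0.007
```

Run:
```python
from h import *
wps([(.036,.136),(.039,.129),(.041,.123),(.0425,.117)])
S=bot.get_image("side");crop(S,312,210,50,"pics/s8.png",6)
```

```text
t 20.2 p [ 0.5727 -0.1574  0.1437] ty yaw -0.5192 tz [ 0.012  0.002 -1.   ] J [ 0.33  0.63 -0.15  1.71  0.12  0.79 -0.39] F [1.55 1.78 8.27] M [ 0.327 -0.183 -0.03 ] w 0.6
(0.036, 0.136) [-0.0041 -0.0024  0.0076]
(0.039, 0.129) [-0.0072 -0.0025  0.0146]
(0.041, 0.123) [-0.0092 -0.0025  0.0206]
(0.0425, 0.117) [-0.0108 -0.0026  0.0266]
u,lat 0.03192163635491164 0.002319085754897133
```

View pics/s8.png

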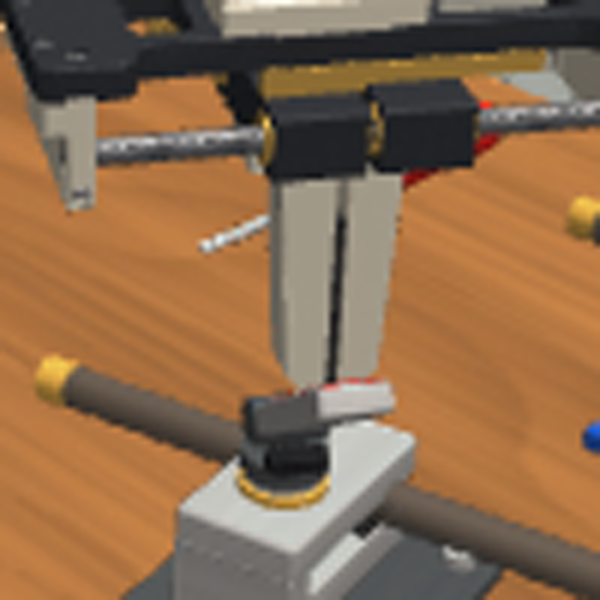

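>>> drive_tool --motion '[{"travel": [-0.002,-0.0005,0.004],"dr": [0,0,0],"fingers": 0.0},{"travel": [-0.004,-0.001,0.008],"dr": [0,0,0],"fingers": 0.0},{"travel": [-0.006,-0.001,0.012],"dr": [0,0,0],"fingers": 0.0},{"travel": [-0.008,-0.001,0.016],"dr": [0,0,0],"fingers": 0.0},{"travel": [-0.009,-0.001,0.02],"dr": [0,0,0],"fingers": 0.0},{"travel": [-0.01,-0.001,0.023],"dr": [0,0,0],"fingers": 0.0},{"travel": [-0.011,-0.001,0.026],"dr": [0,0,0],"fingers": 0.0},{"travel": [-0.011,-0.001,0.027],"dr": [0,0,0],"fingers": 0.0}]'

```text
t: 21.25
ee_pos: [0.5684, -0.1677, 0.1183]
orientation: [0.004, 0.865, 0.502, 0.007]
contact_force: [0.6, 2.6, 8.5]
gripper_width: 0.008
```

Run:
```python
from h import *
wps([(.0425,.117)])
S=bot.get_image("side");crop(S,312,210,50,"pics/s9.png",6)
```

```text
t 21.25 p [ 0.5684 -0.1677  0.1183] ty yaw -0.5199 tz [ 0.017  0.001 -1.   ] J [ 0.34  0.66 -0.14  1.74  0.13  0.73 -0.38] F [0.61 2.64 8.48] M [ 0.126 -0.163  0.003] w 0.7
(0.0425, 0.117) [ 0.0005 -0.0038  0.0012]
u,lat 0.042965427343573434 0.0037329826060170978
```

View pics/s9.png

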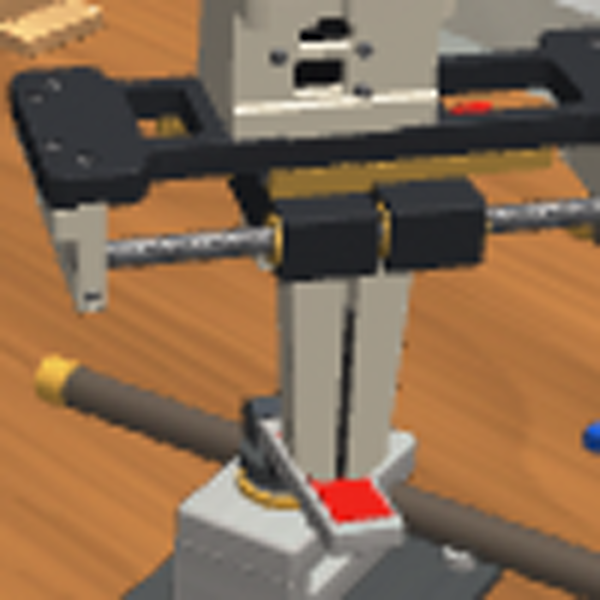

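>>> drive_tool --motion '[{"travel": [0,-0.001,0.001],"dr": [0,0,0],"fingers": 0.0},{"travel": [0,-0.001,0.002],"dr": [0,0,0],"fingers": 0.0},{"travel": [0,-0.001,0.0025],"dr": [0,0,0],"fingers": 0.0},{"travel": [0,-0.001,0.003],"dr": [0,0,0],"fingers": 0.0},{"travel": [0,-0.001,0.0035],"dr": [0,0,0],"fingers": 0.0},{"travel": [0,-0.001,0.0035],"dr": [0,0,0],"fingers": 0.0},{"travel": [0,-0.001,0.0035],"dr": [0,0,0],"fingers": 0.0},{"travel": [0,-0.001,0.0035],"dr": [0,0,0],"fingers": 0.0}]'

```text
t: 22.3
ee_pos: [0.5686, -0.1679, 0.1168]
orientation: [0.005, 0.865, 0.502, 0.008]
contact_force: [-1.4, 0.9, 8.8]
gripper_width: 0.005
```

Run:
```python
from h import *
wps([(.0425,.117)])
```

```text
t 22.3 p [ 0.5686 -0.1679  0.1168] ty yaw -0.5198 tz [ 0.02  -0.001 -1.   ] J [ 0.34  0.66 -0.14  1.74  0.13  0.72 -0.38] F [-1.42  0.85  8.83] M [0.16  0.127 0.034] w 0.5
(0.0425, 0.117) [ 0.0006 -0.004  -0.0003]
u,lat 0.04308692841372327 0.004033664896577197
```

Force is still about 8.8 N, so the lever is still moving or only just at its stop. I'll press further.

>>> drive_tool --motion '[{"travel": [0,-0.001,0.002],"dr": [0,0,0],"fingers": 0.0},{"travel": [0,-0.001,0.003],"dr": [0,0,0],"fingers": 0.0},{"travel": [0,-0.001,0.004],"dr": [0,0,0],"fingers": 0.0},{"travel": [0,-0.001,0.005],"dr": [0,0,0],"fingers": 0.0},{"travel": [0,-0.001,0.005],"dr": [0,0,0],"fingers": 0.0},{"travel": [0,-0.001,0.005],"dr": [0,0,0],"fingers": 0.0},{"travel": [0,-0.001,0.005],"dr": [0,0,0],"fingers": 0.0},{"travel": [0,-0.001,0.005],"dr": [0,0,0],"fingers": 0.0}]'

```text
t: 23.3
ee_pos: [0.5697, -0.1687, 0.1154]
orientation: [0.008, 0.865, 0.502, 0.01]
contact_force: [-3.0, 0.6, 16.2]
gripper_width: 0.01
```

Run:
```python
from h import *
wps([(.0425,.117)])
S=bot.get_image("side");crop(S,312,230,30,"pics/s10.png",10)
```

```text
t 23.3 p [ 0.5697 -0.1687  0.1154] ty yaw -0.5199 tz [ 0.025 -0.004 -1.   ] J [ 0.34  0.67 -0.14  1.75  0.13  0.71 -0.39] F [-3.03  0.63 16.17] M [0.151 0.443 0.024] w 0.9
(0.0425, 0.117) [ 0.0008 -0.0053 -0.0017]
u,lat 0.043282092895742176 0.005338805600189552
```

View pics/s10.png

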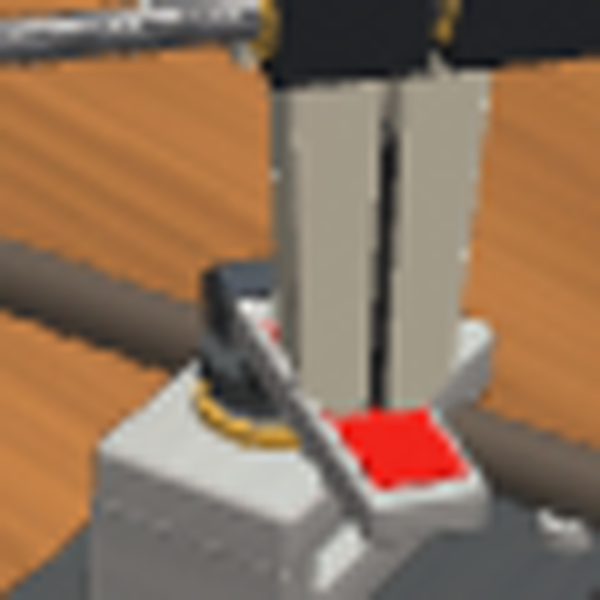

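>>> drive_tool --motion '[{"travel": [0,0,0.003],"dr": [0,0,0],"fingers": 0.0},{"travel": [0,0,0.003],"dr": [0,0,0],"fingers": 0.0},{"travel": [0,0,0],"dr": [0,0,0],"fingers": 0.0},{"travel": [0,0,-0.01],"dr": [0,0,0],"fingers": 0.0},{"travel": [0,0,-0.03],"dr": [0,0,0],"fingers": 0.0},{"travel": [0,0,-0.06],"dr": [0,0,0],"fingers": 0.0},{"travel": [0,0,-0.1],"dr": [0,0,0],"fingers": 0.0},{"travel": [0,0,-0.12],"dr": [0,0,0],"fingers": 0.0}]'

```text
t: 24.35
ee_pos: [0.5667, -0.1692, 0.2376]
orientation: [0.009, 0.865, 0.501, 0.01]
contact_force: [-0.3, 0.6, -0.5]
gripper_width: 0.009
```

Run:
```python
from h import *
show()
S=bot.get_image("side");crop(S,312,235,30,"pics/s11.png",10);cv2.imwrite("pics/s11f.png",S["frame"][:,:,::-1])
T=bot.get_image("top");cv2.imwrite("pics/t11f.png",T["frame"][:,:,::-1])
# predicted folded lever corners in crop (origin 282,205)
for a in (-2.0,-2.09,-2.2):
  for z in (.085,.095):
    d=np.array([np.cos(a),np.sin(a)]);n=np.array([-d[1],d[0]])
    P=[np.r_[A+d*.078+n*q,z] for q in (-.012,.012)]
    print(a,z,((proj(P,S)-[282,205])*10).round(0).tolist())
```

```text
t 24.35 p [ 0.5667 -0.1692  0.2376] ty yaw -0.5207 tz [ 0.027 -0.006 -1.   ] J [ 0.36  0.52 -0.16  1.63  0.1   0.98 -0.36] F [-0.29  0.6  -0.45] M [ 0.025 -0.013  0.01 ] w 0.8
-2.0 0.085 [[360.0, 501.0], [485.0, 481.0]]
-2.0 0.095 [[364.0, 455.0], [489.0, 435.0]]
-2.09 0.085 [[321.0, 503.0], [450.0, 489.0]]
-2.09 0.095 [[324.0, 456.0], [454.0, 443.0]]
-2.2 0.085 [[272.0, 501.0], [405.0, 497.0]]
-2.2 0.095 [[275.0, 455.0], [409.0, 451.0]]
```

View pics/s11.png

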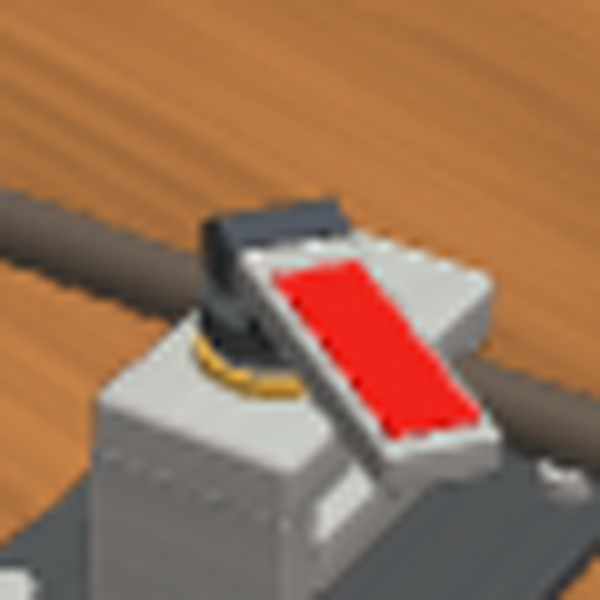

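View pics/t11f.png

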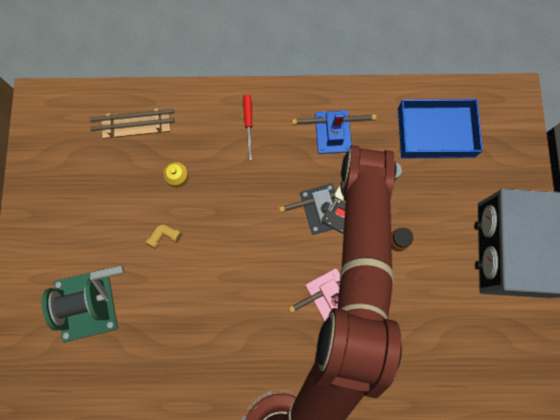

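View pics/s11f.png

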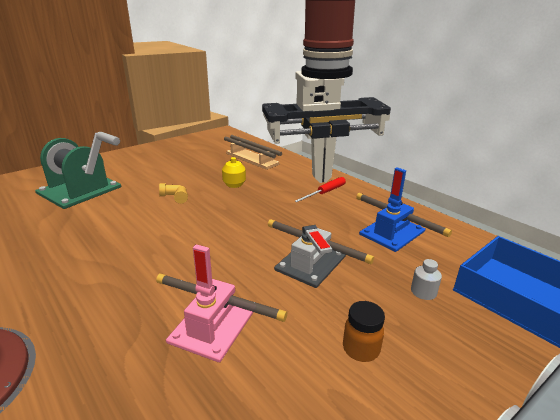

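Run:
```python
from h import *
S=np.load("s_img.npy",allow_pickle=True).item()
g=lambda X,Y:((X+.5)/10-.5+282,(Y+.5)/10-.5+205)
o=np.array([g(388,455),g(500,434),g(243,252),g(385,488),g(497,468)])
loc=np.array([[78,-12,5],[78,12,5],[6,-12,5],[78,-12,-5],[78,12,-5]])*1e-3
for B in ([.5865,-.1285],[.5845,-.1305],[.588,-.128],None):
  def f(p):
    a,b=p[:2]; x,y=B if B else p[2:]
    c,s=np.cos(a),np.sin(a); cb,sb=np.cos(b),np.sin(b)
    u=loc[:,0]*cb-loc[:,2]*sb; v=loc[:,0]*sb+loc[:,2]*cb
    P=np.c_[x+c*u-s*loc[:,1],y+s*u+c*loc[:,1],.09+v]
    return (proj(P,S)-o).ravel()
  q=least_squares(f,[-2,0]+([] if B else [.586,-.129]));print(q.x.round(4),q.fun.round(2))
```

```text
[-1.9667  0.0232] [-0.5  -0.56  0.69 -0.69 -0.81 -0.06 -0.5   0.85  0.6   0.58]
[-1.9696  0.049 ] [-0.57 -0.63  0.69 -0.75 -0.87  0.61 -0.52  0.87  0.66  0.62]
[-1.9754  0.0129] [-0.5  -0.56  0.71 -0.62 -0.46 -0.41 -0.53  0.8   0.6   0.61]
[-1.9821  0.017   0.5881 -0.1285] [-0.53 -0.6   0.72 -0.61 -0.27 -0.36 -0.55  0.78  0.62  0.64]
```

The lever is flat: the fit gives about 1° of tilt, within error. However, its heading is about -1.97, against about -2.08 at the bite. The downward press dragged the bolt roughly 0.1 rad back anticlockwise. I'll nudge it gently back to the bite from the side, with low force.

Run:
```python
from h import *
n=np.array([-FD[1],FD[0]])
for l,z in ((.046,.2),(.046,.105)):
    to(np.r_[A+FD*.055+n*l,z],FA+np.pi/2)
```

```text
t 24.45 p [ 0.5674 -0.1692  0.2378] ty yaw -0.5208 tz [ 0.029 -0.006 -1.   ] J [ 0.36  0.52 -0.16  1.63  0.1   0.98 -0.36] F [-0.27 -0.58  0.49] M [-0.007 -0.03   0.012] w 0.7
travel [-0.0105  0.0413  0.0389]
dr [ 0.0284 -0.0094 -0.0014] yaw d 0.002
t 24.45 p [ 0.5674 -0.1692  0.2378] ty yaw -0.5208 tz [ 0.029 -0.006 -1.   ] J [ 0.36  0.52 -0.16  1.63  0.1   0.98 -0.36] F [-0.27 -0.58  0.49] M [-0.007 -0.03   0.012] w 0.7
travel [-0.0113  0.0386  0.1339]
dr [ 0.0284 -0.0094 -0.0014] yaw d 0.002
```

>>> drive_tool --motion '[{"travel": [-0.005,0.015,0.01],"dr": [0.01,-0.004,0],"fingers": 0.0},{"travel": [-0.01,0.03,0.02],"dr": [0.028,-0.009,0],"fingers": 0.0},{"travel": [-0.0105,0.0413,0.035],"dr": [0.028,-0.009,0],"fingers": 0.0},{"travel": [-0.011,0.0405,0.06],"dr": [0.028,-0.009,0],"fingers": 0.0},{"travel": [-0.011,0.04,0.085],"dr": [0.028,-0.009,0],"fingers": 0.0},{"travel": [-0.011,0.039,0.11],"dr": [0.028,-0.009,0],"fingers": 0.0},{"travel": [-0.011,0.0386,0.13],"dr": [0.028,-0.009,0],"fingers": 0.0},{"travel": [-0.011,0.0386,0.1339],"dr": [0.028,-0.009,0],"fingers": 0.0}]'

```text
t: 25.45
ee_pos: [0.5975, -0.1981, 0.1022]
orientation: [-0.002, 0.865, 0.501, -0.002]
contact_force: [-1.3, 0.7, 0.2]
gripper_width: 0.002
```

```bash
cat >> h.py <<'E'
N=np.array([-FD[1],FD[0]])
def lat():
    s,M=show()
    f=[s["contact_force"][:2]@N]
    S=bot.get_image("side"); f.append(bot.state()["contact_force"][:2]@N)
    r=s["ee_pos"][:2]-A
    print("u",(FD@r).round(4),"lat",(N@r).round(4),"Fn",np.round(f,2),"eff",s["joint_efforts"].round(3))
    return S
E
python3 - <<'E'
from h import *
S=lat();crop(S,312,235,30,"pics/s12.png",10)
E
```

```text
t 25.45 p [ 0.5975 -0.1981  0.1022] ty yaw -0.5202 tz [-0.005  0.002 -1.   ] J [ 0.37  0.74 -0.14  1.62  0.13  0.79 -0.35] F [-1.3   0.71  0.2 ] M [-0.04  -0.073 -0.015] w 0.2
u 0.055 lat 0.0441 Fn [-1.48  0.26] eff [-2.1000e-02 -4.6749e+01 -1.3040e+00 -1.2932e+01 -4.9000e-02 -2.0000e-02
 -2.0000e-03]
```

View pics/s12.png

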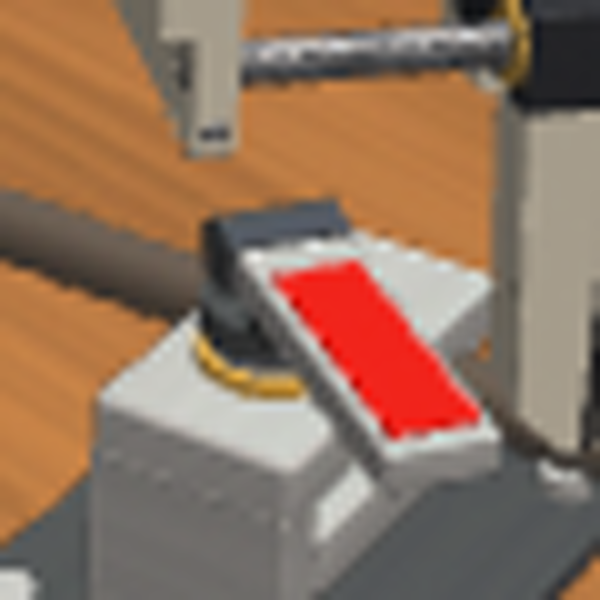

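>>> drive_tool --motion '[{"travel": [0,-0.002,0],"dr": [0,0,0],"fingers": 0.0},{"travel": [0,-0.004,0],"dr": [0,0,0],"fingers": 0.0},{"travel": [0,-0.006,0],"dr": [0,0,0],"fingers": 0.0},{"travel": [0,-0.008,0],"dr": [0,0,0],"fingers": 0.0},{"travel": [0,-0.01,0],"dr": [0,0,0],"fingers": 0.0},{"travel": [0,-0.011,0],"dr": [0,0,0],"fingers": 0.0},{"travel": [0,-0.011,0],"dr": [0,0,0],"fingers": 0.0},{"travel": [0,-0.011,0],"dr": [0,0,0],"fingers": 0.0}]'

```text
t: 26.5
ee_pos: [0.5887, -0.193, 0.103]
orientation: [-0.001, 0.865, 0.501, -0.001]
contact_force: [0.6, -0.0, 1.2]
gripper_width: 0.004
```

Run:
```python
from h import *
S=lat();crop(S,312,235,30,"pics/s13.png",10)
```

```text
t 26.5 p [ 0.5887 -0.193   0.103 ] ty yaw -0.5204 tz [-0.003  0.001 -1.   ] J [ 0.36  0.72 -0.14  1.66  0.13  0.77 -0.35] F [ 0.59 -0.05  1.18] M [-0.171 -0.136  0.023] w 0.3
u 0.0549 lat 0.0339 Fn [0.54 0.64] eff [-2.4100e-01 -4.6150e+01 -1.5080e+00 -1.2476e+01 -1.6400e-01  1.2600e-01
 -1.0000e-02]
```

View pics/s13.png

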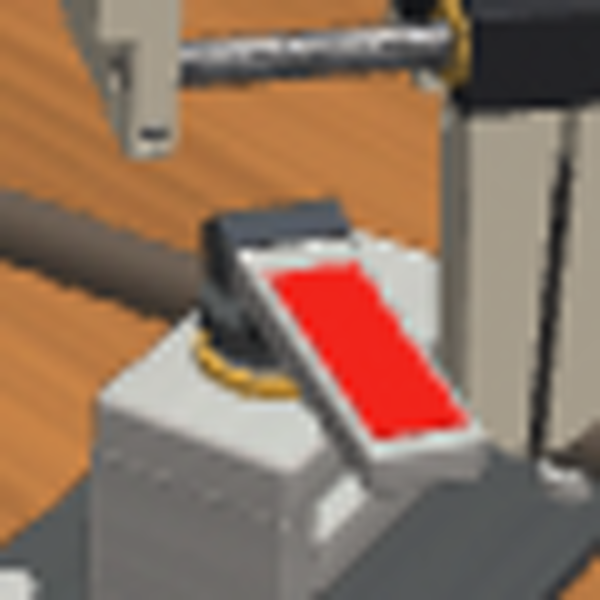

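>>> drive_tool --motion '[{"travel": [0,-0.0005,0],"dr": [0,0,0],"fingers": 0.0},{"travel": [0,-0.001,0],"dr": [0,0,0],"fingers": 0.0},{"travel": [0,-0.0015,0],"dr": [0,0,0],"fingers": 0.0},{"travel": [0,-0.002,0],"dr": [0,0,0],"fingers": 0.0},{"travel": [0,-0.0025,0],"dr": [0,0,0],"fingers": 0.0},{"travel": [0,-0.003,0],"dr": [0,0,0],"fingers": 0.0},{"travel": [0,-0.003,0],"dr": [0,0,0],"fingers": 0.0},{"travel": [0,-0.003,0],"dr": [0,0,0],"fingers": 0.0}]'

```text
t: 27.55
ee_pos: [0.5861, -0.1916, 0.103]
orientation: [-0.001, 0.865, 0.501, -0.001]
contact_force: [0.6, -1.2, -0.8]
gripper_width: 0.008
```

Run:
```python
from h import *
S=lat();crop(S,312,235,30,"pics/s14.png",10)
```

```text
t 27.55 p [ 0.5861 -0.1916  0.103 ] ty yaw -0.5204 tz [-0.003  0.001 -1.   ] J [ 0.36  0.72 -0.14  1.66  0.13  0.77 -0.35] F [ 0.62 -1.17 -0.84] M [-0.289 -0.233  0.08 ] w 0.8
u 0.0549 lat 0.0309 Fn [1.12 1.22] eff [-6.8500e-01 -4.5923e+01 -1.8970e+00 -1.2157e+01 -3.3000e-01  2.5400e-01
 -2.3000e-02]
```

View pics/s14.png

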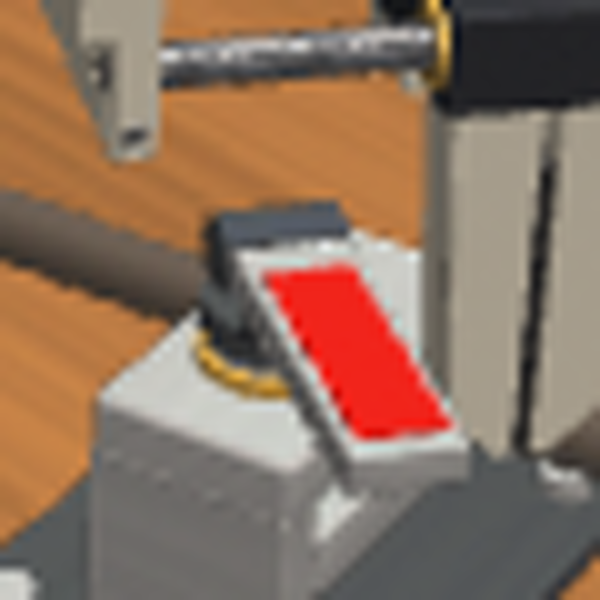

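The joint efforts doubled, so the bite is reached again at a low load (about 0.13 N m). Backing off and lifting away.

>>> drive_tool --motion '[{"travel": [0,0.003,0],"dr": [0,0,0],"fingers": 0.0},{"travel": [0,0.01,0],"dr": [0,0,0],"fingers": 0.0},{"travel": [0,0.018,0],"dr": [0,0,0],"fingers": 0.0},{"travel": [0,0.02,-0.02],"dr": [0,0,0],"fingers": 0.0},{"travel": [0,0.02,-0.06],"dr": [0,0,0],"fingers": 0.0},{"travel": [0,0.02,-0.1],"dr": [0,0,0],"fingers": 0.0},{"travel": [0,0.02,-0.14],"dr": [0,0,0],"fingers": 0.0},{"travel": [0,0.02,-0.15],"dr": [0,0,0],"fingers": 0.0}]'

```text
t: 28.6
ee_pos: [0.6056, -0.202, 0.256]
orientation: [0.001, 0.865, 0.501, 0.001]
contact_force: [0.6, 0.2, -0.8]
gripper_width: 0.003
```

Run:
```python
from h import *
S=lat();crop(S,312,235,30,"pics/s15.png",10);cv2.imwrite("pics/s15f.png",S["frame"][:,:,::-1])
```

```text
t 28.6 p [ 0.6056 -0.202   0.256 ] ty yaw -0.5206 tz [ 0.003 -0.    -1.   ] J [ 0.38  0.59 -0.16  1.44  0.1   1.12 -0.31] F [ 0.64  0.2  -0.78] M [-0.116  0.027 -0.052] w 0.3
u 0.0544 lat 0.053 Fn [ 0.46 -0.12] eff [ 7.1000e-02 -4.5333e+01 -1.2590e+00 -1.6949e+01 -6.0000e-02 -2.2000e-02
  0.0000e+00]
```

View pics/s15.png

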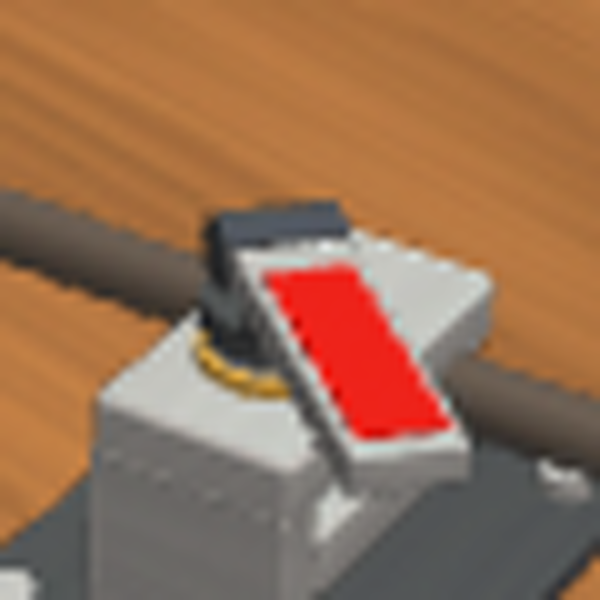

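View pics/s15f.png

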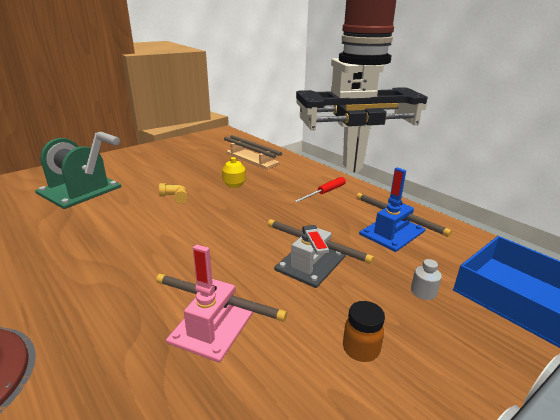

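The lever lies flat with its red face up at (317,240), and the tube, jar, weight, elbow and float are where they were. The gripper is well clear, so I'm handing in.

Run:
```python
from h import *
print(bot.finish_job())
```

```text
the job is handed in; nothing more can be done
None
```

The bolt is snug, the lever is folded down flat towards the black rest, and I handed the job in at about 29 s. No verdict was reported.

**Tightening:** I gripped the standing lever of the grey clamp and turned the bolt clockwise. It bit after about 2.03 rad, and the torque then rose by the expected 0.7 N m per rad. I stopped about 0.3 rad past the bite, where joint 7 read 0.27 N m in total. About 0.06 N m of that was friction, leaving roughly 0.21 N m on the spring, and the glass cracks at 0.4 N m. I then let go.

**Folding:** I pushed the lever over from its red side with closed fingers and pressed until the force rose to 16 N, more than folding needs, so it was at its stop.

**One disagreement, and what I did about it:** After the fold, the camera fit put the lever's heading about 0.1 rad anticlockwise of the bite, so the downward press had dragged the bolt back a little. I nudged the folded lever clockwise from its side until the resistance began to rise again, at an estimated 0.13 N m. This small turn came after the fold.

**Last checks:**
- **Lever:** it is down flat with its red face up. The fit made before the nudge gave about 1° of tilt, within its error. I did not refit after the nudge, but the lever looked the same in the last image.
- **Other things:** they look unmoved in the last side image.
- **Gripper:** it is clear of everything, and the contact force is back to noise level.

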